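# Change the air supply over from the filtered branch to the plain branch

### The job

The air filter is due for service: switch the air manifold over to its plain branch by turning that valve's handle fully open, and only then turn the handle of the valve on the branch with the filter bowl fully closed, so that the line is never without air. The white jug stands in the way of the filter valve's handle, so clear it away and leave it standing upright in the grey drip tray, set down rather than dropped. Don't knock the jug over, and leave the carton, the small bottle and the cordless drill where they are.

Things in the scene. Friction and masses are not known exactly. Their poses are not given: they have to be found in the camera images.
- header: Fixed steel supply pipe of the manifold, 38 mm thick, 420 mm long, axis 45 mm above the table, along its own y axis at x = +190 mm. Origin on the table midway between the two valve stems, which lie at its y = +120 and -120 mm (which branch is on which side varies). The two branches lie along its x axis.
- filtered_stem (a point): On the filter valve's vertical turning axis, at handle height (98 mm up). x along the branch towards the supply pipe, y left, z up. Branch: 34 mm steel pipe, axis 45 mm up, brass valve 46 mm thick, going down through the table at x = -45 mm; all below 80 mm but the handle and the upright clear filter bowl with aluminium head, 82 mm across, 150 mm high, at x = +90 mm.
- plain_stem (a point): The same point and axes for the plain branch's valve: the same pipe, valve and handle, but with no filter bowl.
- filtered_grip (a point): Middle of the grip of the filter valve's handle, 105 mm out from the stem axis, 98 mm above the table; y axis points from the stem out along the handle, z up. The handle is a horizontal flat lever: a black sleeve 24 mm wide, 16 mm high, 85 mm long, from 60 to 145 mm from the stem; its underside is 90 mm above the table.
- plain_grip (a point): Middle of the grip of the plain valve's handle; same handle and axes.
- filtered_lever (a joint): Angle (rad) of the filter valve's handle: 0 = closed stop (handle square across the pipe, towards the branch's +y), 1.571 = open stop (in line with the pipe, towards -x, away from the supply pipe); counter-clockwise from above opens. Starts 1.3 to 1.57: open or nearly fully so. About 4 N at the grip moves it; it stays where left.
- plain_lever (a joint): The same for the plain valve. Starts closed or not quite fully closed (0 to 0.25).
- jug: White plastic jug, about 0.55 kg: body 100 mm (x) by 62 mm (y), 132 mm high, with a carry handle on top: a bar along x, 80 mm long, 22 mm wide (y), from 168 to 188 mm above its foot, with 36 mm of free space beneath it between its two posts. Origin at the centre of its underside, z up. It stands on the table within the filter valve handle's sweep, at any yaw.
- jug_handle (a point): Middle of the jug's handle bar, 178 mm above the jug's foot and 7 mm from its centre towards -x; axes as the jug.
- tray: Grey open drip tray fixed on the table, 200 mm (x) by 150 mm (y), 25 mm high, walls 5 mm, inner floor 5 mm above the table. Origin at the centre of its underside. It stands to the robot's left or right.
- carton: Bystander: cardboard carton 110 x 80 x 100 mm high, on the other side from the tray. Origin under its centre.
- vial: Bystander: amber bottle, 56 mm diameter, 120 mm high, between the two branches near the supply pipe. Origin under its centre.
- drill: Bystander: cordless drill standing on its battery, about 160 x 75 mm and 190 mm high, to the far left. Origin under its battery's centre.
Things that resemble listed ones, but are neither listed nor needed, are in the scene too. Leave any purple or yellow look-alike of the jug alone.

How it is judged:
On the way, in this order (a step that is already met when the one before it is completed fails the run):
1. the plain valve is fully open while the filter valve is still open (value of joint plain_lever above 1.45 rad and value of joint filtered_lever above 1 rad), for 0.2 s.
2. the filter valve is then fully closed, the plain valve staying open (value of joint filtered_lever below 0.12 rad and value of joint plain_lever above 1.45 rad), for 0.2 s.
At the end, for the whole second after the job is handed in: The plain valve's handle is within about 7 deg of its open stop and the filter valve's handle within about 7 deg of its closed stop; the jug stands upright (within about 5 deg), at rest, wholly inside the tray on its floor; carton, bottle and drill stand upright within 25 mm of where they were (all of step 2 and x of jug in the frame of tray between -0.09 and 0.09 m and y of jug in the frame of tray between -0.065 and 0.065 m and z of jug in the frame of tray below 0.012 m and angle between jug's own z axis and vertical below 0.08 rad and linear speed of jug below 0.02 m/s and distance of each of carton, vial, drill from where it was at the start of the episode below 0.025 m and angle between each of carton, vial, drill's own z axis and vertical below 0.15 rad); the robot touches nothing.
It fails at once if the jug is tipped over (more than 40 deg) (angle between jug's own z axis and vertical above 0.7 rad).
It fails at once if the jug is dropped: in the air, more than 50 mm up, with no finger touching it (height (world z) of jug above 0.05 m and contact force between jug and the fingers below 0.05 N).
It fails at once if the carton is moved by more than 25 mm or knocked over (distance of carton from where it was at the start of the episode above 0.025 m or angle between carton's own z axis and vertical above 0.5 rad).
It fails at once if the bottle is moved by more than 25 mm or knocked over (distance of vial from where it was at the start of the episode above 0.025 m or angle between vial's own z axis and vertical above 0.5 rad).
It fails at once if the drill is moved by more than 25 mm or knocked over (distance of drill from where it was at the start of the episode above 0.025 m or angle between drill's own z axis and vertical above 0.5 rad).
It also fails if it takes over 72 s, if anything falls off the work surface, if the arm or the gripper's body presses on something with over 40 N, if the wrist force passes 120 N, or if a joint passes its speed limit or range.

### The arm

A 7-joint arm with a two-finger parallel gripper is mounted at the origin on the work surface. World frame = base frame: x ahead of the robot, y to its left, z up, the work surface at z = 0. Lengths are in m, angles in rad, forces in N, time in s.
With the tool pointing down it reaches from about 0.4 to 0.85 m from the base axis. Payload 4.4 kg.
Tool frame: the origin (TCP) lies on the centre line of the jaws, within the pads' length; the fingertips stand 22 mm ahead of it and the grasp point (between the pads) lies 3 mm ahead of it; z points along the fingers, y is the line along which they close (so a half turn about z gives the same grasp; the last joint's range is limited). The gripper opens to 94 mm and grips with 3 to 60 N. Pads are 16 mm wide; open, the fingers measure 119 mm over their backs; the gripper's body (75 mm by 177 mm) begins 78 mm behind the grasp point.
Start: joints at [-1.335, 0.628, 0.038, 1.517, -0.027, 0.996, -0.02], TCP at [0.193, 0.621, 0.227] pointing down, gripper open.
Joint ranges: [-3.06, 3.06], [-0.37, 2.12], [-1.25, 1.32], [0.18, 2.47], [-1.1, 4.24], [0.23, 1.98], [-2.94, 2.94]. Speed limits (rad/s): [2.57, 2.57, 3.14, 3.14, 3.14, 3.14, 3.14].

### API

Orientations are given as [roll, pitch, yaw] about the fixed x, y, z axes, in that order (R = Rz(yaw) Ry(pitch) Rx(roll)).
In Python, from rig import manip gives the robot as it stands.
- The arm moves only by the tool servo_tool, never from a script. Its argument "motion" is a list of rows, each a list of 6 numbers: the shift along the tool's x, y, z in units of 0.02 m (1.0 is 0.02 m), then the turn, a rotation vector about the tool's x, y, z in units of 0.1 rad (1.0 is 0.1 rad). A call has 1 to 5 rows; each row shifts and turns the commanded pose from where the row before left it, along the tool's axes as they then stand; what a row does not reach is not made up. A row lasts 1/12 s, in which the tool goes at most 41.7 mm and 7.16 degrees, less where a joint would pass 70% of its speed; a pose out of reach is approached as far as the arm can. A call with a number of a shift or a turn outside -1 to 1 is refused whole. A call with a gripper value outside its range is refused whole. "grip" is the opening, from 0 (shut) to 1 (fully open), set as the call begins (left out, the last holds). The fingers move at their own pace and stop on an object; the grip force is fixed at half the most. Time passes only in rows, so rows that do not move let the fingers close. It gives the time, the measured TCP pose, the force, the opening and the grip force at its end, in the units of the state.
- manip.sense(): the state, without advancing time (a new reading comes with each control period).
- manip.camera(name): name is "scene" or "top" or "wrist"; returns a dict with "pixels" (420x560x3 uint8, red, green, blue), "mtx" (3x3 intrinsics, pixels), "rvec" (rotation vector, rad) and "tvec" (3), from world to camera coordinates, as OpenCV has them. Camera axes: x right, y down, z forward; pixel columns grow to the right and rows downward; lengths in m; the calibration is good to about 2 mm. A picture is of the moment at which its call begins. There is no depth.
- manip.job_done(): hands the job in; it is judged then, once.
Trained networks look in a picture, given as the dict that the camera call returned (one of the last four; its "shot" number tells which), for a name from the list of things; names that differ only in an ending like _2 or _b are one class to them, and where a whole thing is asked for, a point or a joint stands for the part that bears it (a point fixed in the world has none). Each returns a list of dicts, best first, with "conf" (0 to 1); they miss things now and then, are a little off and sometimes report something else, mostly with a low value. They report only what shows in the picture. A call takes as long as a camera call. They do not tell look-alikes from the thing itself.
- manip.masks_of(picture, target): "mask" (420x560 bool, what is visible of it).
- manip.spot_point(picture, target): "position" ([x, y, z] in m, in world coordinates, good to about 4 mm: a listed point, or the origin of a listed thing).
The state is a dict: "t": time; "joint_pos": joint angles; "dq": joint speeds; "joint_efforts": joint torques, N m; "ee_pos": TCP position; "tool_rot": TCP orientation; "contact_force": force on the tool from outside, world axes, zero at the start; "wrist_torque": the same for the moment, N m; "finger_gap": finger opening in m; "gripper_force": force on a finger pad.
Only numpy, scipy, OpenCV 4.12 (cv2) and the standard library are available. Lean on these libraries where they do the work, as an engineer would, in place of code of your own. Each camera call takes 0.05 s, during which the arm holds its last target. There are 200 camera calls.

## Working session

There is one attempt and no reset: what is moved stays moved. The work goes in short steps, Python scripts to look and compute and a tool call to move; the robot and the scene stay as the last step left them, time stands still between calls to the robot, and variables do not carry over. Pictures are saved under pics/ and viewed, at most 10 in all, crops included, and the job is handed in when it is done.

Besides the shell and the picture viewer there is one more tool, called after "Request:" as name([rows], argument=value, ...), one row to a line, values as JSON. servo_tool: Moves the arm, as the interface text tells. Its arguments: {"type":"object","properties":{"motion":{"type":"array"},"grip":{"type":"number"}},"required":["motion"]}

```bash
mkdir -p pics; ls; cat > m.py <<'E'
from rig import manip
import cv2, numpy as np
P=["header","filtered_stem","plain_stem","filtered_grip","plain_grip","jug","jug_handle","tray","carton","vial","drill"]
np.set_printoptions(precision=3,suppress=True)
def look(cam,names,save=None):
    p=manip.camera(cam)
    if save: cv2.imwrite("pics/"+save,p["pixels"][:,:,::-1])
    for n in names:
        r=manip.spot_point(p,n)
        print(cam,n,[(np.array(d["position"]).round(3).tolist(),round(d["conf"],2)) for d in r[:3]])
    return p
E
python3 - <<'E'
from m import *
s=manip.sense(); print(s)
look("top",P,"top.png"); look("scene",P,"scene.png")
E
```

```text
pics
{'t': 0.0, 'joint_pos': array([-1.335,  0.629,  0.038,  1.518, -0.027,  0.996, -0.02 ]), 'dq': array([-0.   ,  0.   ,  0.   , -0.001, -0.002,  0.   , -0.001]), 'joint_efforts': array([ -0.001, -54.972,   1.143, -18.663,  -0.052,   0.023,   0.   ]), 'ee_pos': array([0.193, 0.62 , 0.227]), 'tool_rot': array([-3.14,  0.  ,  2.84]), 'contact_force': array([-0.41 ,  0.124,  0.07 ]), 'wrist_torque': array([-0.032, -0.041,  0.033]), 'gripper_force': 0.0, 'finger_gap': 0.0936380299361201}
top header []
top filtered_stem [([0.583, -0.203, 0.098], 0.73)]
top plain_stem [([0.55, 0.036, 0.097], 0.95)]
top filtered_grip [([0.477, -0.208, 0.094], 0.59)]
top plain_grip [([0.52, 0.136, 0.099], 0.85)]
top jug [([0.328, -0.104, -0.0], 0.74), ([0.489, -0.103, -0.001], 0.72), ([0.601, -0.336, -0.002], 0.65)]
top jug_handle [([0.325, -0.109, 0.18], 0.79), ([0.606, -0.336, 0.183], 0.78), ([0.492, -0.107, 0.179], 0.61)]
top tray [([0.446, 0.377, -0.002], 0.96)]
top carton [([0.428, -0.391, -0.001], 0.56)]
top vial [([0.686, -0.05, -0.0], 0.82)]
top drill [([0.64, 0.316, 0.001], 0.85)]
scene header []
scene filtered_stem [([0.579, -0.202, 0.099], 0.76)]
scene plain_stem [([0.56, 0.036, 0.102], 0.64)]
scene filtered_grip [([0.476, -0.21, 0.096], 0.63)]
scene plain_grip [([0.517, 0.134, 0.097], 0.9)]
scene jug [([0.598, -0.334, 0.002], 0.93), ([0.492, -0.106, 0.004], 0.66), ([0.335, -0.102, -0.003], 0.62)]
scene jug_handle [([0.485, -0.113, 0.179], 0.97), ([0.604, -0.332, 0.176], 0.86), ([0.326, -0.113, 0.173], 0.71)]
scene tray [([0.447, 0.38, 0.001], 0.79)]
scene carton [([0.426, -0.389, 0.0], 0.81), ([0.581, -0.199, 0.097], 0.64), ([0.518, 0.136, 0.094], 0.34)]
scene vial [([0.685, -0.052, 0.0], 0.87)]
scene drill []
```

View pics/top.png

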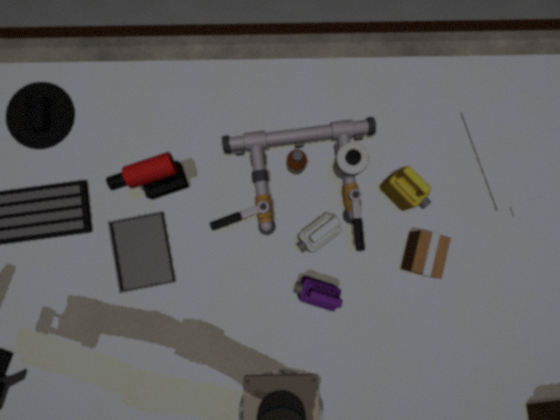

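View pics/scene.png

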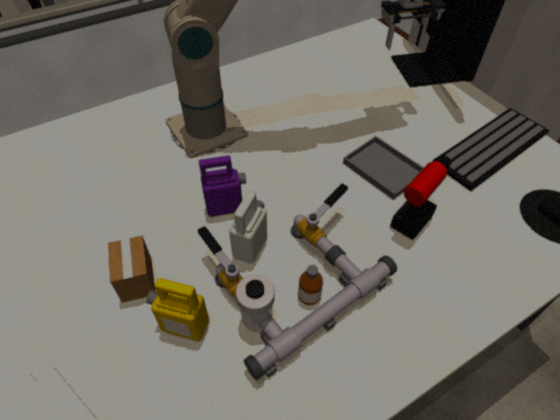

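The top view shows the white jug at about (320,231), between purple and yellow look-alikes. Its bar runs diagonally from (302,242) to (338,218). The filter valve is at (352,205) and the plain valve at (263,208) with its handle towards the left. The tray is at (142,250). The scene view agrees: the jug is at (248,230), beside the filter lever. The measured heights and stem spacing (240 mm) fit. I'll move the jug first, so I'm going above it now.

Request:
servo_tool([
  [-1,-0.5,-0.4,0,0,0],
  [-1,-0.5,-0.4,0,0,0],
  [-1,-0.5,-0.4,0,0,0],
  [-1,-0.5,-0.4,0,0,0],
  [-1,-0.5,-0.4,0,0,0],
], grip=1)

```text
t: 1.62
ee_pos: [0.2745, 0.5424, 0.2679]
tool_rot: [3.142, 0.0, 2.84]
contact_force: [0.5, 0.2, -0.2]
finger_gap: 0.0939
gripper_force: 0.0
```

Request:
servo_tool([
  [-1,-0.5,-0.4,0,0,0],
  [-1,-0.5,-0.4,0,0,0],
  [-1,-0.5,-0.4,0,0,0],
  [-1,-0.5,-0.4,0,0,0],
  [-1,-0.5,-0.4,0,0,0],
])

```text
t: 2.03
ee_pos: [0.3551, 0.4649, 0.308]
tool_rot: [3.141, 0.0, 2.84]
contact_force: [-0.0, 0.8, -0.7]
finger_gap: 0.094
gripper_force: 0.0
```

Request:
servo_tool([
  [-0.6,-1,0,0,0,0],
  [-0.6,-1,0,0,0,0],
  [-0.6,-1,0,0,0,0],
  [-0.6,-1,0,0,0,0],
  [-0.6,-1,0,0,0,0],
])

```text
t: 2.45
ee_pos: [0.3822, 0.3512, 0.3076]
tool_rot: [3.141, 0.0, 2.84]
contact_force: [-0.7, -0.2, 0.8]
finger_gap: 0.0943
gripper_force: 0.0
```

Request:
servo_tool([
  [-0.6,-1,0,0,0,0],
  [-0.6,-1,0,0,0,0],
  [-0.6,-1,0,0,0,0],
  [-0.6,-1,0,0,0,0],
  [-0.6,-1,0,0,0,0],
])

```text
t: 2.87
ee_pos: [0.4097, 0.238, 0.3077]
tool_rot: [3.141, 0.0, 2.84]
contact_force: [-0.0, -0.4, 0.0]
finger_gap: 0.0938
gripper_force: 0.0
```

Request:
servo_tool([
  [-0.6,-1,0,0,0,0],
  [-0.6,-1,0,0,0,0],
  [-0.6,-1,0,0,0,0],
  [-0.6,-1,0,0,0,0],
  [-0.6,-1,0,0,0,0],
])

```text
t: 3.28
ee_pos: [0.4373, 0.1246, 0.3077]
tool_rot: [3.141, 0.0, 2.84]
contact_force: [-0.4, 0.2, 0.2]
finger_gap: 0.0943
gripper_force: 0.0
```

Request:
servo_tool([
  [-0.6,-1,0,0,0,0],
  [-0.6,-1,0,0,0,0],
  [-0.6,-1,0,0,0,0],
  [-0.6,-1,0,0,0,0],
  [-0.6,-1,0,0,0,0],
])

```text
t: 3.7
ee_pos: [0.4648, 0.0113, 0.3077]
tool_rot: [3.141, 0.0, 2.84]
contact_force: [1.0, 0.1, -0.1]
finger_gap: 0.0941
gripper_force: 0.0
```

Request:
servo_tool([
  [0,0,0,0,0,1],
  [0,0,0,0,0,1],
  [0,0,0,0,0,1],
  [0,0,0,0,0,1],
  [0,0,0,0,0,1],
])

```text
t: 4.12
ee_pos: [0.4647, 0.0124, 0.3076]
tool_rot: [3.141, 0.0, 2.335]
contact_force: [-0.2, -0.6, 0.6]
finger_gap: 0.0941
gripper_force: 0.0
```

```bash
cat >> m.py <<'E'
from scipy.spatial.transform import Rotation as Ro
def plane(p,uv,z):
    R=cv2.Rodrigues(np.array(p["rvec"],float))[0]; t=np.array(p["tvec"],float).ravel()
    d=np.c_[cv2.undistortPoints(np.array(uv,float).reshape(-1,1,2),p["mtx"],None)[:,0],np.ones(len(uv))]@R
    c=-R.T@t
    return c+d*((z-c[2])/d[:,2])[:,None]
def units(target,yaw=None):
    s=manip.sense(); R=Ro.from_euler("xyz",s["tool_rot"])
    print("ee",s["ee_pos"],s["tool_rot"],"units",R.inv().apply(np.array(target)-s["ee_pos"])/0.02)
    if yaw is not None: print("turn",(R.inv()*Ro.from_euler("xyz",[np.pi,0,yaw])).as_rotvec()/0.1)
E
python3 - <<'E'
from m import *
p=look("wrist",["jug","jug_handle","plain_stem","plain_grip","filtered_stem","filtered_grip"],"w1.png")
for d in manip.masks_of(p,"jug"):
    m=d["mask"].astype(np.uint8); c=m.nonzero(); print(d["conf"],m.sum(),np.mean(c[1]),np.mean(c[0]))
E
```

```text
wrist jug [([0.489, -0.11, -0.001], 0.85), ([0.33, -0.102, 0.001], 0.81), ([0.684, -0.06, -0.001], 0.74)]
wrist jug_handle [([0.331, -0.105, 0.177], 0.88), ([0.488, -0.114, 0.176], 0.69)]
wrist plain_stem [([0.487, -0.113, 0.178], 0.55)]
wrist plain_grip [([0.522, 0.129, 0.1], 0.9)]
wrist filtered_stem []
wrist filtered_grip [([0.479, -0.201, 0.099], 0.57), ([0.488, -0.112, 0.18], 0.33)]
0.86 3694 192.3844071467244 392.0330265295073
0.81 6100 136.19508196721313 188.03524590163934
0.7 4778 232.1207618250314 267.73147760569276
```

View pics/w1.png

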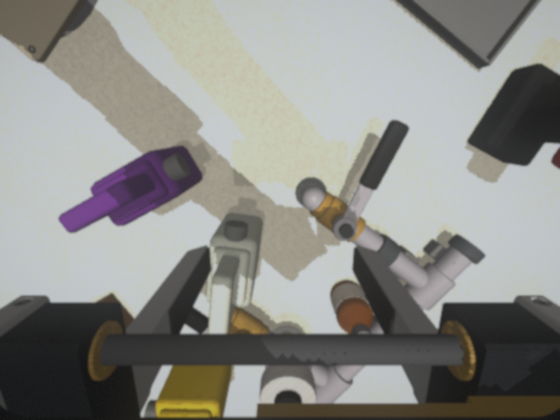

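The wrist view shows the white jug's bar running from (232,252) to (220,330), with its cap at (236,232) on the robot side. So jug +x has a yaw near 2.2. I'll fit the jug's pose to its silhouettes.

```bash
cat > fit.py <<'E'
from m import *
from scipy.optimize import differential_evolution as DE
obs=[]
for cam in ["top","scene"]:
    p=manip.camera(cam)
    best=None
    for d in manip.masks_of(p,"jug"):
        m=d["mask"]; c=p["pixels"][m].astype(float).mean(0); sat=(c.max()-c.min())/c.max()
        if best is None or sat<best[0]: best=(sat,m,d["conf"])
    print(cam,best[0],best[2],best[1].sum()); obs.append((p,best[1]))
def box(x0,x1,w,z0,z1): return np.array([[x,y,z] for x in (x0,x1) for y in (-w/2,w/2) for z in (z0,z1)])
parts=[box(-.05,.05,.062,0,.132),box(-.047,.033,.022,.168,.188),box(-.047,-.035,.022,.13,.17),box(.021,.033,.022,.13,.17)]
def sil(p,v):
    R=np.array([[np.cos(v[2]),-np.sin(v[2]),0],[np.sin(v[2]),np.cos(v[2]),0],[0,0,1]])
    im=np.zeros((420,560),np.uint8)
    for b in parts:
        q=cv2.projectPoints(b@R.T+[v[0],v[1],0],p["rvec"],p["tvec"],p["mtx"],None)[0]
        cv2.fillConvexPoly(im,cv2.convexHull((q*16).round().astype(np.int32)),1,shift=4)
    return im>0
def cost(v): return sum(1-(sil(p,v)&m).sum()/(sil(p,v)|m).sum() for p,m in obs)
for rng in [(1.6,2.8),(-1.5,-.4)]:
    r=DE(cost,[(.46,.52),(-.14,-.08),rng],seed=1,maxiter=30,popsize=10); print(r.x,r.fun)
    print("bar mid",r.x[:2]-0.007*np.array([np.cos(r.x[2]),np.sin(r.x[2])]))
E
python3 fit.py; python3 - <<'E'
from m import *
p=manip.camera("wrist")
q=plane(p,[[232,252],[220,330],[214,252],[209,325],[243,268],[234,325]],.188); print(q)
for i in (0,2,4): d=q[i+1]-q[i]; print(np.arctan2(d[1],d[0]))
c=cv2.resize(p["pixels"][200:340,170:310,::-1],(560,560),interpolation=cv2.INTER_CUBIC); cv2.imwrite("pics/w1c.png",c)
E
```

```text
top 0.019749702746820832 0.58 970
scene 0.13876290928889592 0.98 1910
[ 0.486 -0.106  2.331] 0.2820293857382481
bar mid [ 0.49  -0.112]
[ 0.486 -0.106 -0.807] 0.2965313592276121
bar mid [ 0.481 -0.101]
[[ 0.455 -0.049  0.188]
 [ 0.508 -0.128  0.188]
 [ 0.442 -0.062  0.188]
 [ 0.495 -0.132  0.188]
 [ 0.475 -0.055  0.188]
 [ 0.514 -0.113  0.188]]
-0.9881108231119887
-0.9280328641641727
-0.9792166739066023
```

View pics/w1c.png

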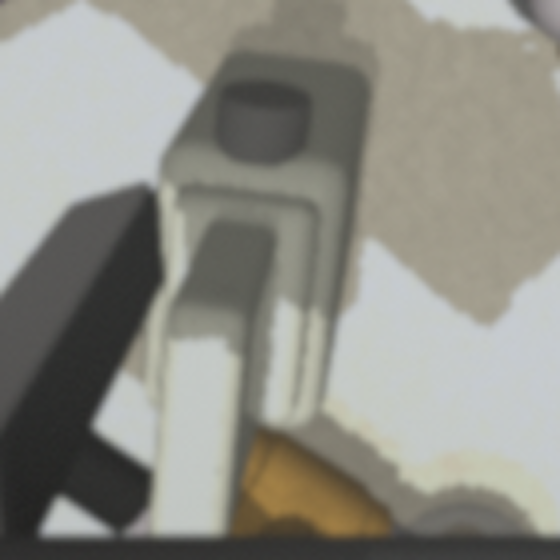

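The crop shows the bar's top face with its left edge at about (213,280) to (208,334) and its right edge at about (231,281) to (227.5,334). The near end is at row 277.

```bash
python3 - <<'E'
from m import *
p=manip.camera("wrist")
q=plane(p,[[213,280],[208,333.75],[230.75,281.25],[227.5,333.75],[222,277.5]],.188); print(q)
for i in (0,2): d=q[i+1]-q[i]; print(np.arctan2(d[1],d[0]))
d=(q[1]+q[3]-q[0]-q[2]); d/=np.linalg.norm(d); print(np.arctan2(d[1],d[0]),"mid",q[4]+.04*d, "width",np.linalg.norm(np.cross(q[2]-q[0],d)))
c=(q[0]+q[2])/2; print("line pt",c)
units([.490,-.113,.30],2.16)
E
```

```text
[[ 0.462 -0.087  0.188]
 [ 0.501 -0.141  0.188]
 [ 0.476 -0.075  0.188]
 [ 0.517 -0.126  0.188]
 [ 0.467 -0.078  0.188]]
-0.9488405929160724
-0.9046001609160416
-0.9270273628041458 mid [ 0.491 -0.11   0.188] width 0.01847785380045862
line pt [ 0.469 -0.081  0.188]
ee [0.465 0.012 0.307] [-3.142 -0.     2.34 ] units [-5.386 -3.451  0.372]
turn [-0.    -0.001  1.799]
```

Request:
servo_tool([
  [-0.9,-0.56,0,0,0,0],
  [-0.9,-0.56,0,0,0,0],
  [-0.9,-0.56,0,0,0,0],
  [-0.9,-0.56,0,0,0,0],
  [-0.9,-0.56,0,0,0,0],
])

```text
t: 5.23
ee_pos: [0.4871, -0.0921, 0.3075]
tool_rot: [3.142, -0.0, 2.34]
contact_force: [-0.3, -0.3, 0.1]
finger_gap: 0.0938
gripper_force: 0.0
```

Request:
servo_tool([
  [-0.85,-0.55,0,0,0,0],
  [0,0,0,0,0,0.6],
  [0,0,0,0,0,0.6],
  [0,0,1,0,0,0],
  [0,0,1,0,0,0],
])

```text
t: 5.65
ee_pos: [0.4919, -0.1114, 0.2678]
tool_rot: [3.139, 0.002, 2.22]
contact_force: [0.4, -0.7, -0.4]
finger_gap: 0.0938
gripper_force: 0.0
```

Request:
servo_tool([
  [0,0,1,0,0,0],
  [0,0,1,0,0,0],
  [0,0,1,0,0,0],
  [0,0,0.8,0,0,0],
  [0,0,0.65,0,0,0],
])

```text
t: 6.07
ee_pos: [0.4905, -0.1109, 0.1771]
tool_rot: [-3.141, -0.001, 2.22]
contact_force: [0.2, -0.1, 0.1]
finger_gap: 0.0943
gripper_force: 0.0
```

Request:
servo_tool([
  [0,0,0,0,0,0],
  [0,0,0,0,0,0],
  [0,0,0,0,0,0],
  [0,0,0,0,0,0],
  [0,0,0,0,0,0],
], grip=0)

```text
t: 6.48
ee_pos: [0.4916, -0.1111, 0.1793]
tool_rot: [3.14, 0.001, 2.22]
contact_force: [0.5, -0.7, -0.7]
finger_gap: 0.064
gripper_force: 0.0
```

Request:
servo_tool([
  [0,0,0,0,0,0],
  [0,0,0,0,0,0],
  [0,0,0,0,0,0],
  [0,0,0,0,0,0],
])

```text
t: 6.82
ee_pos: [0.491, -0.111, 0.1786]
tool_rot: [3.141, 0.0, 2.22]
contact_force: [-0.4, -0.6, -0.2]
finger_gap: 0.0373
gripper_force: 0.0
```

Request:
servo_tool([
  [0,0,0,0,0,0],
  [0,0,0,0,0,0],
  [0,0,0,0,0,0],
  [0,0,0,0,0,0],
  [0,0,0,0,0,0],
])

```text
t: 7.23
ee_pos: [0.4907, -0.1112, 0.1784]
tool_rot: [-3.141, -0.0, 2.22]
contact_force: [-0.6, -0.4, 0.5]
finger_gap: 0.0218
gripper_force: 29.9
```

Request:
servo_tool([
  [0,0,-0.1,0,0,0],
  [0,0,-0.3,0,0,0],
  [0,0,-0.5,0,0,0],
  [0,0,-0.5,0,0,0],
  [0,0,-0.5,0,0,0],
])

```text
t: 7.65
ee_pos: [0.491, -0.111, 0.2175]
tool_rot: [3.141, 0.0, 2.22]
contact_force: [0.2, -0.5, -6.8]
finger_gap: 0.0216
gripper_force: 29.9
```

Gripped with the full grip force and the weight reads right. Lifting and carrying it to the tray.

Request:
servo_tool([
  [0,0,-0.8,0,0,0],
  [0,0,-1,0,0,0],
  [0,0,-1,0,0,0],
  [0,0,-1,0,0,0],
  [0,0,-0.8,0,0,0],
])

```text
t: 8.07
ee_pos: [0.4911, -0.1112, 0.311]
tool_rot: [3.14, 0.001, 2.22]
contact_force: [0.7, -0.4, -6.7]
finger_gap: 0.0216
gripper_force: 29.9
```

Request:
servo_tool([
  [0.3,0.2,0,0,0,0],
  [0.6,0.4,0,0,0,0],
  [0.9,0.6,0,0,0,0],
  [0.9,0.6,0,0,0,0],
  [0.9,0.6,0,0,0,0],
])

```text
t: 8.48
ee_pos: [0.4846, -0.0231, 0.3079]
tool_rot: [-3.141, -0.001, 2.219]
contact_force: [0.0, 0.7, -7.1]
finger_gap: 0.022
gripper_force: 30.0
```

Request:
servo_tool([
  [0.9,0.6,0,0,0,0],
  [0.9,0.6,0,0,0,0],
  [0.9,0.6,0,0,0,0],
  [0.9,0.6,0,0,0,0],
  [0.9,0.6,0,0,0,0],
])

```text
t: 8.9
ee_pos: [0.4779, 0.0849, 0.3079]
tool_rot: [-3.141, -0.001, 2.22]
contact_force: [0.5, 0.2, -6.9]
finger_gap: 0.0217
gripper_force: 30.0
```

Request:
servo_tool([
  [0.9,0.6,0,0,0,0],
  [0.9,0.6,0,0,0,0],
  [0.9,0.6,0,0,0,0],
  [0.9,0.6,0,0,0,0],
  [0.9,0.6,0,0,0,0],
])

```text
t: 9.32
ee_pos: [0.4712, 0.1926, 0.3078]
tool_rot: [-3.14, -0.001, 2.22]
contact_force: [0.1, -0.3, -7.6]
finger_gap: 0.0218
gripper_force: 30.0
```

Request:
servo_tool([
  [0.9,0.55,0,0,0,0],
  [0.9,0.55,0,0,0,0],
  [0.9,0.55,0,0,0,0],
  [0.9,0.55,0,0,0,0],
  [0.9,0.5,0,0,0,0],
])

```text
t: 9.73
ee_pos: [0.4598, 0.2969, 0.3077]
tool_rot: [-3.14, -0.0, 2.22]
contact_force: [0.4, 0.5, -6.5]
finger_gap: 0.0215
gripper_force: 30.0
```

Request:
servo_tool([
  [0.5,0.35,0,0,0,0],
  [0.2,0.2,0,0,0,-0.5],
  [0,0,0,0,0,-1],
  [0,0,0,0,0,-1],
  [0,0,0,0,0,-1],
])

```text
t: 10.15
ee_pos: [0.4608, 0.313, 0.3078]
tool_rot: [-3.14, -0.0, 2.575]
contact_force: [-1.3, 0.1, -7.0]
finger_gap: 0.0216
gripper_force: 30.0
```

Request:
servo_tool([
  [0,0,0,0,0,-1],
  [0,0,0,0,0,-1],
  [0,0,0,0,0,-1],
  [0,0,0,0,0,-1],
  [0,0,0,0,0,-1],
])

```text
t: 10.57
ee_pos: [0.4609, 0.3128, 0.3078]
tool_rot: [-3.14, -0.001, 3.074]
contact_force: [-0.5, 0.5, -7.4]
finger_gap: 0.0219
gripper_force: 30.0
```

```bash
python3 - <<'E'
from m import *
p=look("scene",["tray","jug_handle","drill"],"s2.png"); look("top",["tray"])
units([.453,.379,.308],3.2)
E
```

```text
scene tray [([0.446, 0.378, 0.002], 0.67)]
scene jug_handle [([0.606, -0.328, 0.176], 0.84), ([0.326, -0.11, 0.175], 0.78), ([0.457, 0.311, 0.306], 0.77)]
scene drill [([0.644, 0.314, -0.0], 0.64)]
top tray [([0.52, 0.138, 0.098], 0.62)]
ee [0.461 0.313 0.308] [-3.141 -0.     3.068] units [0.657 3.25  0.013]
turn [-0.004 -0.003 -1.324]
```

View pics/s2.png

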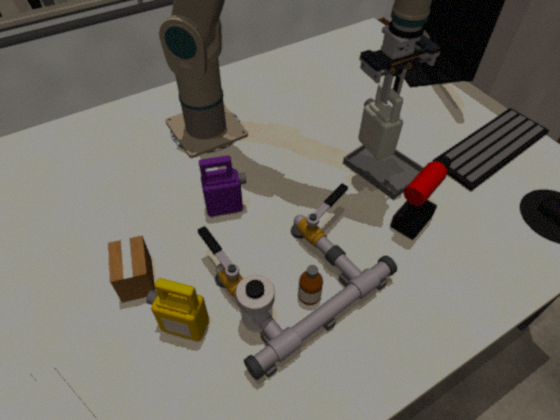

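The scene view shows the jug hanging upright in the gripper at about (380,130), just short of the tray at (385,165). Now shifting over the tray centre and lowering.

Request:
servo_tool([
  [0.15,0.7,0,0,0,0],
  [0.15,0.85,0,0,0,0],
  [0.15,0.85,0,0,0,0],
  [0.15,0.6,0,0,0,0],
  [0.05,0.25,0,0,0,-0.6],
])

```text
t: 11.28
ee_pos: [0.4516, 0.3827, 0.3082]
tool_rot: [3.14, -0.001, 3.133]
contact_force: [-2.1, 1.0, -7.1]
finger_gap: 0.0222
gripper_force: 30.0
```

Request:
servo_tool([
  [0,0,0.6,0,0,-0.6],
  [0,0,1,0,0,0],
  [0,0,1,0,0,0],
  [0,0,1,0,0,0],
  [0,0,1,0,0,0],
])

```text
t: 11.7
ee_pos: [0.4529, 0.3796, 0.2156]
tool_rot: [-3.142, 0.0, -3.094]
contact_force: [-0.0, -0.0, -6.9]
finger_gap: 0.0216
gripper_force: 30.0
```

Request:
servo_tool([
  [0,0,0.6,0,0,0],
  [0,0,0.4,0,0,0],
  [0,0,0.2,0,0,0],
  [0,0,0.15,0,0,0],
  [0,0,0.1,0,0,0],
])

```text
t: 12.12
ee_pos: [0.4535, 0.3797, 0.1878]
tool_rot: [3.141, 0.001, -3.094]
contact_force: [0.4, 0.0, -6.7]
finger_gap: 0.0219
gripper_force: 30.0
```

Request:
servo_tool([
  [0,0,0.08,0,0,0],
  [0,0,0.08,0,0,0],
  [0,0,0.05,0,0,0],
  [0,0,0,0,0,0],
])

```text
t: 12.45
ee_pos: [0.4535, 0.3794, 0.1837]
tool_rot: [3.141, 0.001, -3.094]
contact_force: [-0.2, 0.2, -5.9]
finger_gap: 0.0218
gripper_force: 30.0
```

Contact is just starting. I'll go down in small steps until the load comes off.

Request:
servo_tool([
  [0,0,0.05,0,0,0],
  [0,0,0.05,0,0,0],
  [0,0,0,0,0,0],
])

```text
t: 12.7
ee_pos: [0.4546, 0.3794, 0.1833]
tool_rot: [3.14, 0.003, -3.094]
contact_force: [0.6, -1.4, 5.3]
finger_gap: 0.0216
gripper_force: 30.0
```

Request:
servo_tool([
  [0,0,0,0,0,0],
  [0,0,0,0,0,0],
  [0,0,0,0,0,0],
  [0,0,0,0,0,0],
  [0,0,0,0,0,0],
], grip=0.8)

```text
t: 13.12
ee_pos: [0.453, 0.3794, 0.1813]
tool_rot: [3.141, -0.0, -3.093]
contact_force: [-1.0, 0.1, -0.2]
finger_gap: 0.0518
gripper_force: 0.0
```

Request:
servo_tool([
  [0,0,0,0,0,0],
  [0,0,0,0,0,0],
  [0,0,-0.4,0,0,0],
  [0,0,-0.8,0,0,0],
  [0,0,-1,0,0,0],
])

```text
t: 13.53
ee_pos: [0.4524, 0.3786, 0.2251]
tool_rot: [-3.14, -0.002, -3.093]
contact_force: [0.2, 0.3, -0.4]
finger_gap: 0.0751
gripper_force: 0.0
```

Request:
servo_tool([
  [0,0,-1,0,0,0],
  [0,0,-1,0,0,0],
  [0,0,-0.5,0,0,0],
  [0,0,0,0,0,0],
], grip=0)

```text
t: 13.87
ee_pos: [0.4543, 0.3802, 0.2781]
tool_rot: [3.138, 0.004, -3.094]
contact_force: [0.4, 0.9, -0.2]
finger_gap: 0.0521
gripper_force: 0.0
```

```bash
python3 - <<'E'
from m import *
look("scene",["tray","jug","jug_handle","plain_stem","plain_grip","filtered_stem","filtered_grip"]); look("top",["tray","jug","jug_handle","plain_stem","plain_grip","filtered_stem","filtered_grip"])
units([.6,.2,.24],1.68+np.pi/2)
E
```

```text
scene tray [([0.449, 0.381, -0.0], 0.78)]
scene jug [([0.6, -0.335, -0.0], 0.92), ([0.329, -0.098, -0.001], 0.72), ([0.45, 0.379, 0.008], 0.71)]
scene jug_handle [([0.452, 0.376, 0.183], 0.94), ([0.605, -0.332, 0.179], 0.62)]
scene plain_stem [([0.559, 0.037, 0.101], 0.93)]
scene plain_grip [([0.516, 0.136, 0.094], 0.81)]
scene filtered_stem [([0.581, -0.2, 0.096], 0.8)]
scene filtered_grip [([0.476, -0.208, 0.095], 0.75)]
top tray [([0.444, 0.377, -0.001], 0.66), ([0.64, 0.315, -0.0], 0.62)]
top jug [([0.601, -0.335, -0.0], 0.96), ([0.328, -0.101, 0.0], 0.87), ([0.452, 0.385, 0.002], 0.68)]
top jug_handle [([0.323, -0.109, 0.18], 0.94), ([0.604, -0.333, 0.181], 0.84), ([0.459, 0.383, 0.186], 0.83)]
top plain_stem [([0.549, 0.04, 0.095], 0.91)]
top plain_grip [([0.52, 0.138, 0.102], 0.71)]
top filtered_stem [([0.584, -0.203, 0.097], 0.65)]
top filtered_grip [([0.478, -0.207, 0.095], 0.78), ([0.426, -0.392, -0.001], 0.67)]
ee [0.453 0.379 0.275] [ 3.142  0.    -3.093] units [-6.903 -9.303  1.764]
turn [ 0.001  0.    -0.61 ]
```

The jug stands in the tray at tray-relative (0.004, 0.002), on the floor. Next I turn the closed gripper to yaw π/2, so that tool x = world y and tool y = world x, and go to the clockwise side of the plain handle.

Request:
servo_tool([
  [0,0,0,0,0,1],
  [0,0,0,0,0,1],
  [0,0,0,0,0,1],
  [0,0,0,0,0,1],
  [0,0,0,0,0,1],
], grip=0)

```text
t: 15.08
ee_pos: [0.4531, 0.3792, 0.2753]
tool_rot: [3.141, -0.0, 2.685]
contact_force: [-0.2, 0.1, 0.7]
finger_gap: 0.0004
gripper_force: 0.0
```

Request:
servo_tool([
  [0,0,0,0,0,1],
  [0,0,0,0,0,1],
  [0,0,0,0,0,1],
  [0,0,0,0,0,1],
  [0,0,0,0,0,1],
])

```text
t: 15.5
ee_pos: [0.453, 0.3793, 0.2753]
tool_rot: [3.141, -0.0, 2.185]
contact_force: [0.4, -0.3, 0.0]
finger_gap: 0.0005
gripper_force: 0.0
```

Request:
servo_tool([
  [0,0,0,0,0,1],
  [0,0,0,0,0,1],
  [0,0,0,0,0,1],
  [0,0,0,0,0,1],
  [0,0,0,0,0,1],
])

```text
t: 15.92
ee_pos: [0.4531, 0.3793, 0.2753]
tool_rot: [3.142, -0.0, 1.685]
contact_force: [-0.3, 0.2, 0.0]
finger_gap: 0.0005
gripper_force: 0.0
```

Request:
servo_tool([
  [0,0,0,0,0,1],
  [0,0,0,0,0,0.2],
  [-0.8,0.4,0,0,0,0],
  [-0.8,0.4,0,0,0,0],
  [-0.8,0.4,0,0,0,0],
])

```text
t: 16.33
ee_pos: [0.4771, 0.3309, 0.2752]
tool_rot: [-3.142, 0.0, 1.573]
contact_force: [-0.3, 0.1, -0.4]
finger_gap: 0.0001
gripper_force: 0.0
```

Request:
servo_tool([
  [-0.8,0.4,0,0,0,0],
  [-0.8,0.4,0,0,0,0],
  [-0.8,0.4,0,0,0,0],
  [-0.8,0.4,0,0,0,0],
  [-0.8,0.4,0,0,0,0],
])

```text
t: 16.75
ee_pos: [0.5173, 0.2504, 0.2754]
tool_rot: [3.142, -0.0, 1.572]
contact_force: [0.4, 0.4, -0.3]
finger_gap: 0.0003
gripper_force: 0.0
```

Request:
servo_tool([
  [-0.8,0.4,0,0,0,0],
  [-0.8,0.4,0,0,0,0],
  [-0.8,0.4,0,0,0,0],
  [-0.8,0.4,0,0,0,0],
  [-0.8,0.4,0,0,0,0],
])

```text
t: 17.17
ee_pos: [0.5572, 0.1703, 0.2753]
tool_rot: [3.142, -0.0, 1.572]
contact_force: [-0.4, 0.1, -0.5]
finger_gap: 0.0006
gripper_force: 0.0
```

Request:
servo_tool([
  [-0.8,0.2,0,0,0,0],
  [0,0,0,0,0,0],
  [0,0,1,0,0,0],
  [0,0,1,0,0,0],
  [0,0,1,0,0,0],
])

```text
t: 17.58
ee_pos: [0.5608, 0.1565, 0.2149]
tool_rot: [3.141, -0.001, 1.572]
contact_force: [0.2, 0.7, -0.9]
finger_gap: 0.0005
gripper_force: 0.0
```

Request:
servo_tool([
  [0,0,1,0,0,0],
  [0,0,1,0,0,0],
  [0,0,1,0,0,0],
  [0,0,1,0,0,0],
  [0,0,1,0,0,0],
])

```text
t: 18.0
ee_pos: [0.5605, 0.1567, 0.1143]
tool_rot: [-3.141, -0.001, 1.572]
contact_force: [1.0, -0.1, -0.2]
finger_gap: 0.0005
gripper_force: 0.0
```

Request:
servo_tool([
  [0,0,0.3,0,0,0],
  [-0.15,-0.5,0,0,0,0],
  [-0.15,-0.5,0,0,0,0],
  [-0.15,-0.5,0,0,0,0],
  [-0.15,-0.5,0,0,0,0],
])

```text
t: 18.42
ee_pos: [0.5232, 0.1445, 0.1101]
tool_rot: [3.136, -0.001, 1.572]
contact_force: [4.3, 0.9, -2.1]
finger_gap: 0.0005
gripper_force: 2.0
```

Request:
servo_tool([
  [-0.3,-0.5,0,0,0,0],
  [-0.3,-0.5,0,0,0,0],
  [-0.35,-0.45,0,0,0,0],
  [-0.35,-0.45,0,0,0,0],
  [-0.4,-0.4,0,0,0,0],
])

```text
t: 18.83
ee_pos: [0.4782, 0.1109, 0.1107]
tool_rot: [3.134, -0.002, 1.572]
contact_force: [5.8, 2.0, -1.0]
finger_gap: 0.0005
gripper_force: 2.0
```

```bash
python3 - <<'E'
from m import *
print(manip.sense()["ee_pos"],manip.sense()["contact_force"])
look("top",["plain_grip","plain_stem"]); look("scene",["plain_grip","plain_stem"])
E
```

```text
[0.478 0.111 0.111] [ 5.845  2.039 -0.953]
top plain_grip [([0.468, 0.095, 0.1], 0.85)]
top plain_stem [([0.548, 0.039, 0.095], 0.75)]
scene plain_grip [([0.463, 0.087, 0.095], 0.88)]
scene plain_stem [([0.559, 0.038, 0.103], 0.57)]
```

Request:
servo_tool([
  [-0.4,-0.4,0,0,0,0],
  [-0.4,-0.3,0,0,0,0],
  [-0.45,-0.25,0,0,0,0],
  [-0.45,-0.2,0,0,0,0],
  [-0.45,-0.2,0,0,0,0],
])

```text
t: 19.55
ee_pos: [0.4476, 0.0657, 0.1094]
tool_rot: [3.141, -0.001, 1.57]
contact_force: [4.1, 3.3, -0.2]
finger_gap: 0.0004
gripper_force: 1.7
```

Request:
servo_tool([
  [-0.4,-0.1,0,0,0,0],
  [-0.3,-0.05,0,0,0,0],
  [0,0,0,0,0,0],
])

```text
t: 19.8
ee_pos: [0.4438, 0.0505, 0.1092]
tool_rot: [-3.14, 0.0, 1.568]
contact_force: [0.6, 0.3, -0.2]
finger_gap: 0.0005
gripper_force: 0.0
```

```bash
python3 - <<'E'
from m import *
look("top",["plain_grip"]); look("scene",["plain_grip","plain_stem"])
E
```

```text
top plain_grip []
scene plain_grip [([0.452, 0.029, 0.096], 0.61)]
scene plain_stem [([0.561, 0.033, 0.102], 0.9)]
```

Request:
servo_tool([
  [-0.1,0,0,0,0,0],
  [-0.1,0,0,0,0,0],
  [-0.1,0,0,0,0,0],
  [0,0,0,0,0,0],
])

```text
t: 20.38
ee_pos: [0.4441, 0.0476, 0.1091]
tool_rot: [-3.14, -0.002, 1.571]
contact_force: [-0.7, 4.8, -0.7]
finger_gap: 0.0004
gripper_force: 2.6
```

Request:
servo_tool([
  [-0.1,0,0,0,0,0],
  [-0.1,0,0,0,0,0],
  [-0.05,0,0,0,0,0],
  [0,0,0,0,0,0],
])

```text
t: 20.72
ee_pos: [0.444, 0.0471, 0.1091]
tool_rot: [-3.139, -0.007, 1.576]
contact_force: [-0.2, 16.0, -1.2]
finger_gap: 0.0008
gripper_force: 8.1
```

The plain handle is hard on its open stop, with 16 N and no further motion. Backing off, then going to the far side of the filter handle.

Request:
servo_tool([
  [0.5,0,0,0,0,0],
  [0.5,0,0,0,0,0],
  [0.2,0,-1,0,0,0],
  [0,0,-1,0,0,0],
  [0,0,-1,0,0,0],
])

```text
t: 21.13
ee_pos: [0.4444, 0.0649, 0.1697]
tool_rot: [-3.141, 0.001, 1.57]
contact_force: [-0.8, -0.4, 0.1]
finger_gap: 0.0005
gripper_force: 0.0
```

Request:
servo_tool([
  [0,0,-1,0,0,0],
  [0,0,-1,0,0,0],
  [0,0,-1,0,0,0],
  [-1,0.1,0,0,0,0],
  [-1,0.1,0,0,0,0],
])

```text
t: 21.55
ee_pos: [0.4496, 0.0255, 0.2304]
tool_rot: [3.139, -0.0, 1.573]
contact_force: [0.3, -0.8, -0.4]
finger_gap: 0.0007
gripper_force: 0.0
```

```bash
python3 - <<'E'
from m import *
look("top",["plain_grip","plain_stem","filtered_grip","filtered_stem"],"t3.png"); look("scene",["plain_grip","plain_stem","filtered_grip","filtered_stem"])
units([.47,-.25,.23],np.pi/2)
E
```

```text
top plain_grip []
top plain_stem [([0.55, 0.038, 0.097], 0.93), ([0.451, 0.383, 0.002], 0.26)]
top filtered_grip [([0.478, -0.206, 0.097], 0.65)]
top filtered_stem []
scene plain_grip [([0.447, 0.026, 0.095], 0.58)]
scene plain_stem [([0.56, 0.035, 0.101], 0.71)]
scene filtered_grip [([0.475, -0.208, 0.1], 0.66)]
scene filtered_stem [([0.576, -0.202, 0.097], 0.56)]
ee [0.449 0.026 0.229] [-3.141 -0.     1.571] units [-13.791   1.069  -0.048]
turn [-0.005 -0.     0.001]
```

View pics/t3.png

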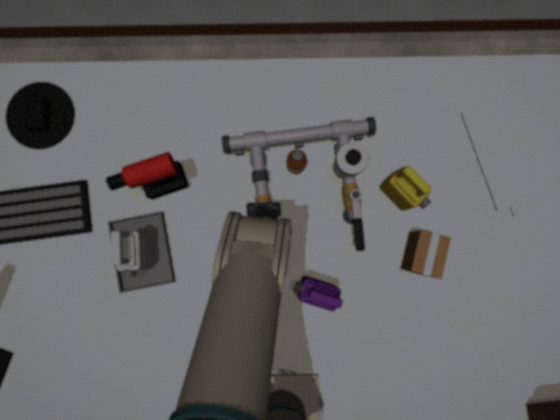

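The top view shows the jug in the tray at (127,250), leaning outwards only through perspective. The filter handle is unmoved at (358,235) and the bystanders are in place. Going on to the filter handle.

Request:
servo_tool([
  [-1,0.08,0,0,0,0],
  [-1,0.08,0,0,0,0],
  [-1,0.08,0,0,0,0],
  [-1,0.08,0,0,0,0],
  [-1,0.08,0,0,0,0],
])

```text
t: 22.47
ee_pos: [0.4567, -0.0753, 0.2292]
tool_rot: [-3.141, -0.0, 1.571]
contact_force: [0.4, 0.1, -0.1]
finger_gap: 0.0004
gripper_force: 0.0
```

Request:
servo_tool([
  [-1,0.08,0,0,0,0],
  [-1,0.08,0,0,0,0],
  [-1,0.08,0,0,0,0],
  [-1,0.08,0,0,0,0],
  [-1,0.08,0,0,0,0],
])

```text
t: 22.88
ee_pos: [0.4646, -0.1754, 0.2291]
tool_rot: [-3.141, -0.0, 1.57]
contact_force: [1.0, 0.3, -0.3]
finger_gap: 0.0004
gripper_force: 0.0
```

Request:
servo_tool([
  [-1,0.08,0,0,0,0],
  [-1,0.08,0,0,0,0],
  [-1,0.08,0,0,0,0],
  [-0.8,0.08,0,0,0,0],
  [0,0,0.5,0,0,0],
])

```text
t: 23.3
ee_pos: [0.4718, -0.2551, 0.2204]
tool_rot: [3.138, 0.004, 1.566]
contact_force: [0.0, -0.8, -0.4]
finger_gap: 0.0001
gripper_force: 0.0
```

Request:
servo_tool([
  [0,0,1,0,0,0],
  [0,0,1,0,0,0],
  [0,0,1,0,0,0],
  [0,0,1,0,0,0],
  [0,0,1,0,0,0],
])

```text
t: 23.72
ee_pos: [0.4706, -0.2488, 0.1175]
tool_rot: [-3.14, -0.001, 1.571]
contact_force: [1.2, 0.1, 0.4]
finger_gap: 0.0004
gripper_force: 0.0
```

Request:
servo_tool([
  [0,0,0.55,0,0,0],
  [0.4,0,0,0,0,0],
  [0.4,0,0,0,0,0],
  [0.4,0,0,0,0,0],
])

```text
t: 24.05
ee_pos: [0.471, -0.2262, 0.1088]
tool_rot: [3.141, 0.001, 1.57]
contact_force: [-1.6, -3.7, -1.2]
finger_gap: 0.0005
gripper_force: 1.8
```

Request:
servo_tool([
  [0.45,-0.05,0,0,0,0],
  [0.45,-0.05,0,0,0,0],
  [0.55,0.05,0,0,0,0],
  [0.55,0.05,0,0,0,0],
  [0.5,0.15,0,0,0,0],
])

```text
t: 24.47
ee_pos: [0.4749, -0.1769, 0.1092]
tool_rot: [3.139, 0.002, 1.569]
contact_force: [1.1, -5.4, -1.2]
finger_gap: 0.0006
gripper_force: 2.2
```

Request:
servo_tool([
  [0.5,0.15,0,0,0,0],
  [0.5,0.25,0,0,0,0],
  [0.5,0.25,0,0,0,0],
  [0.45,0.35,0,0,0,0],
  [0.45,0.35,0,0,0,0],
])

```text
t: 24.88
ee_pos: [0.5011, -0.1288, 0.109]
tool_rot: [3.141, 0.001, 1.569]
contact_force: [-1.2, -5.2, 0.6]
finger_gap: 0.0004
gripper_force: 2.0
```

Request:
servo_tool([
  [0.4,0.4,0,0,0,0],
  [0.4,0.4,0,0,0,0],
  [0.3,0.5,0,0,0,0],
  [0.2,0.4,0,0,0,0],
  [0,0,0,0,0,0],
])

```text
t: 25.3
ee_pos: [0.5365, -0.1008, 0.1083]
tool_rot: [3.141, -0.001, 1.572]
contact_force: [-0.4, -0.1, 0.4]
finger_gap: 0.0004
gripper_force: 0.0
```

```bash
python3 - <<'E'
from m import *
look("top",["filtered_grip","filtered_stem"]); look("scene",["filtered_grip","filtered_stem"])
E
```

```text
top filtered_grip []
top filtered_stem []
scene filtered_grip [([0.562, -0.101, 0.097], 0.58)]
scene filtered_stem [([0.579, -0.201, 0.098], 0.7)]
```

Request:
servo_tool([
  [0,0.1,0,0,0,0],
  [0,0.15,0,0,0,0],
  [0,0.15,0,0,0,0],
  [0,0,0,0,0,0],
])

```text
t: 25.93
ee_pos: [0.5424, -0.1021, 0.1079]
tool_rot: [-3.139, -0.001, 1.57]
contact_force: [-3.7, 1.4, 2.1]
finger_gap: 0.0007
gripper_force: 1.5
```

Request:
servo_tool([
  [0,0.1,0,0,0,0],
  [0,0.1,0,0,0,0],
  [0,0,0,0,0,0],
])

```text
t: 26.18
ee_pos: [0.5454, -0.1021, 0.1078]
tool_rot: [-3.138, -0.002, 1.57]
contact_force: [-5.4, 2.0, 2.9]
finger_gap: 0.0008
gripper_force: 2.8
```

Request:
servo_tool([
  [0,0.1,0,0,0,0],
  [0,0.1,0,0,0,0],
  [0,0,0,0,0,0],
])

```text
t: 26.43
ee_pos: [0.5457, -0.1021, 0.1076]
tool_rot: [-3.131, -0.003, 1.57]
contact_force: [-12.5, 2.5, 8.2]
finger_gap: 0.0005
gripper_force: 6.3
```

The filter handle is hard on its closed stop. Backing off, rising clear and checking.

Request:
servo_tool([
  [0,0.05,0,0,0,0],
  [0,0,0,0,0,0],
  [0,-0.5,0,0,0,0],
  [0,-0.7,0,0,0,0],
  [0,0,-1,0,0,0],
])

```text
t: 26.85
ee_pos: [0.525, -0.1032, 0.1261]
tool_rot: [-3.137, 0.0, 1.568]
contact_force: [-1.5, 0.7, 0.7]
finger_gap: 0.0003
gripper_force: 0.0
```

Request:
servo_tool([
  [0,0,-1,0,0,0],
  [0,0,-1,0,0,0],
  [0,0,-1,0,0,0],
  [0,0,-1,0,0,0],
  [0,0,-1,0,0,0],
])

```text
t: 27.27
ee_pos: [0.5298, -0.1038, 0.2299]
tool_rot: [3.137, 0.002, 1.569]
contact_force: [0.7, 0.0, 0.1]
finger_gap: 0.0002
gripper_force: 0.0
```

Request:
servo_tool([
  [0,-1,-1,0,0,0],
  [0,-1,-1,0,0,0],
  [0,-1,0,0,0,0],
  [0,0,0,0,0,0],
  [0,0,0,0,0,0],
])

```text
t: 27.68
ee_pos: [0.4693, -0.1033, 0.2691]
tool_rot: [3.138, 0.0, 1.569]
contact_force: [-0.3, 0.0, 0.3]
finger_gap: 0.0003
gripper_force: 0.0
```

```bash
python3 - <<'E'
from m import *
N=["plain_grip","plain_stem","filtered_grip","filtered_stem","jug","jug_handle","tray","carton","vial","drill"]
look("top",N); look("scene",N,"s4.png")
s=manip.sense(); print(s["t"],s["contact_force"],s["dq"])
E
```

```text
top plain_grip [([0.453, 0.029, 0.101], 0.72)]
top plain_stem [([0.548, 0.036, 0.099], 0.66)]
top filtered_grip [([0.57, -0.094, 0.093], 0.46)]
top filtered_stem [([0.584, -0.201, 0.098], 0.59)]
top jug [([0.599, -0.336, -0.003], 0.95), ([0.452, 0.384, 0.006], 0.83)]
top jug_handle [([0.607, -0.336, 0.182], 0.94), ([0.46, 0.381, 0.187], 0.57), ([0.644, 0.314, 0.0], 0.43)]
top tray [([0.441, 0.377, -0.003], 0.76)]
top carton [([0.427, -0.392, -0.0], 0.64)]
top vial [([0.688, -0.051, -0.001], 0.83)]
top drill [([0.643, 0.318, -0.002], 0.86)]
scene plain_grip [([0.449, 0.024, 0.096], 0.97), ([0.577, -0.202, 0.096], 0.48)]
scene plain_stem [([0.56, 0.036, 0.1], 0.75)]
scene filtered_grip [([0.571, -0.099, 0.098], 0.88), ([0.424, -0.388, 0.0], 0.33)]
scene filtered_stem [([0.578, -0.202, 0.097], 0.85)]
scene jug [([0.6, -0.337, 0.001], 0.82), ([0.452, 0.381, 0.009], 0.77), ([0.683, -0.055, 0.001], 0.7)]
scene jug_handle [([0.332, -0.11, 0.175], 0.98), ([0.604, -0.331, 0.174], 0.66), ([0.451, 0.379, 0.008], 0.24)]
scene tray [([0.449, 0.38, -0.001], 0.78), ([0.451, 0.38, 0.006], 0.55)]
scene carton [([0.426, -0.386, 0.001], 0.7)]
scene vial [([0.689, -0.052, 0.002], 0.87)]
scene drill [([0.641, 0.315, -0.005], 0.68)]
28.7833 [ 0.255  0.353 -0.692] [-0.     0.    -0.     0.     0.001  0.001 -0.002]
```

View pics/s4.png

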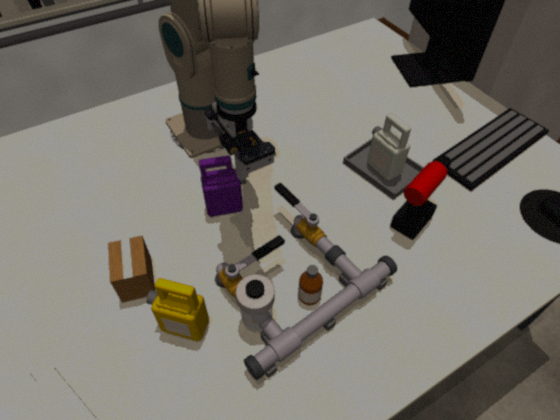

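The scene view shows the jug upright in the tray at (388,155). The plain handle at (290,197) is in line with its pipe, and the filter handle at (265,248) is square across its own. The bystanders are where they were and the gripper is clear. Handing in.

```bash
python3 -c "
from rig import manip
print(manip.job_done())"
```

```text
the job is handed in; nothing more can be done
None
```

I opened the plain valve to its stop, then closed the filter valve to its stop, stood the jug upright in the drip tray, and handed the job in at about 29 s; no verdict came back, but my last pictures showed everything as required.

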